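Clamp a printing block and set its handle cap a quarter turn off the bottom

TASK

The long printing block lying under the bench clamp is getting its metal handle cap fitted. First turn the clamp's crank clockwise until the foot has come down and the screw stops, so that the block is held fast; then screw the knurled cap clockwise all the way down until it bottoms out, and back it off a quarter turn. Finish while still holding the cap in the gripper at that setting (do not let go at the end), with the block still clamped where it lay and the other things on the table left alone.

Things in the scene. Friction and masses are not known exactly. Their poses are not given: they have to be found in the camera images.
- crank (a joint): Turn of the clamp's crank about its upright screw axis, rad. 0 = foot fully raised; grows as the crank turns CLOCKWISE seen from above, which lowers foot, crank and knob together by 10 mm a turn. The foot meets the block at about 7.5; a firm stop is reached at 8.8, with the sprung foot pressed on the block with about 50 N. The crank stays where it is left (friction 0.15 N m).
- crank_knob (a point): Centre (half-way up) of the crank's upright dark wooden knob, 19 mm thick and 42 mm tall, which spins freely on the end of the crank arm; 50 mm from the screw axis. The top of the steel crank arm is 21 mm below this point. It goes round the screw axis clockwise from above as the crank is turned.
- screw_axis (a point): Point on the clamp's upright screw axis at the same height as the knob's centre; the middle of the knob's circle (radius 50 mm). It goes down with the foot. The crank's hub below it ends 19 mm lower than this point.
- clamp: Grey bench screw clamp fixed to the table. Origin on the table under the screw axis, z up. Its column stands 90 to 120 mm from the axis towards its +x; its overhanging arm is 32 mm wide and 100 mm high on top.
- foot: Round, sprung steel foot of the clamp, 40 mm across, on the lower end of the screw. Origin at the centre of its underside, z up: 48 mm above the table when fully raised.
- block: Long wooden border printing block, 90 x 255 mm and 36 mm tall, lying loose on the table with its plain end under the clamp's foot. Origin on its underside, below the place for the foot; the block reaches from 45 mm on its +y side to 210 mm on its -y side, and 45 mm either way in x. The handle cap stands 170 mm along its -y.
- cap: Round knurled metal handle cap, 40 mm across and 46 mm tall, standing upright on a threaded stud at the far end of the block. Origin at its centre, on its axis, half-way up: 64 mm above the table when bottomed out, higher by 12 mm for each turn it is unscrewed. A small dark dot on top lies off its axis and shows its turn. A steel flange 54 mm across and 4 mm high lies under it on the block (top 40 mm above the table).
- cap_turn (a joint): Turn of the cap, rad: 0 = bottomed out (firm stop), grows as it is unscrewed (COUNTER-CLOCKWISE seen from above); a quarter turn is 1.57. It starts between 2.3 and 3.8 and turns easily (friction 0.04 N m), staying where it is left.
- stamp_a: Small wooden printing block with bar handle, 70 x 90 mm, 58 mm tall, a bystander. Origin under its centre.
- stamp_b: Small plain wooden printing block, 80 x 80 x 30 mm, a bystander. Origin under its centre.
- stamp_c: Small wooden printing block with bar handle, 60 x 100 mm, 60 mm tall, a bystander. Origin under its centre.
- jar: Closed jar, 60 mm across, 85 mm tall, a bystander. Origin under its centre.
- tub: Open white tub, 70 mm across, 60 mm tall, a bystander. Origin under its centre.
- brush: Flat brush lying on the table beyond the clamp end of the block, a bystander.
- mallet: Hammer with wooden handle lying on the table beyond the cap end of the block, a bystander.

How it is judged:
On the way, in this order (a step that is already met when the one before it is completed fails the run):
1. the clamp's foot presses the block with more than 15 N (contact force between foot and block above 15 N), for 0.3 s.
2. the cap has bottomed out, with the block clamped (value of joint cap_turn below 0.1 rad and contact force between foot and block above 10 N), for 0.1 s.
At the end, for the whole second after the job is handed in: Cap at rest a quarter turn (1.2 to 1.95 rad) off its bottom stop, gripped by the fingers with over 5 N, the grasp within 30 mm of its axis; the foot still presses the block with over 10 N; the block lies flat (0.06 rad), less than 20 mm from where it lay (value of joint cap_turn between 1.2 and 1.95 rad and contact force between the fingers and cap above 5 N and horizontal distance between the grasp point and cap below 0.03 m and contact force between foot and block above 10 N and distance of block from where it was at the start of the episode below 0.02 m and angle between block's own z axis and vertical below 0.06 rad and angular speed of cap below 0.1 rad/s); the arm keeps its last pose, push and grip.
It fails at once if a bystander is moved more than 30 mm (distance of any of stamp_a, stamp_b, stamp_c, jar, tub, brush, mallet from where it was at the start of the episode above 0.03 m).
It also fails if it takes over 67 s, if anything falls off the work surface, if the arm or the gripper's body presses on something with over 40 N, if the wrist force passes 120 N, or if a joint passes its speed limit or range.

ROBOT

A 6-joint arm with a two-finger parallel gripper is mounted at the origin on the work surface. World frame = base frame: x ahead of the robot, y to its left, z up, the work surface at z = 0. Lengths are in m, angles in rad, forces in N, time in s.
With the tool pointing down it reaches from about 0.425 to 0.95 m from the base axis. Payload 3.5 kg.
Tool frame: the origin (TCP) lies on the centre line of the jaws, within the pads' length; the fingertips stand 11 mm ahead of it and the grasp point (between the pads) lies 8 mm behind it; z points along the fingers, y is the line along which they close (so a half turn about z gives the same grasp; the last joint's range is limited). The gripper opens to 85 mm and grips with 20 to 120 N. Pads are 22 mm wide; open, the fingers measure 114 mm over their backs; the gripper's body (76 mm by 85 mm) begins 54 mm behind the grasp point. The pads swing forward as they close: fully open they stand 13 mm farther back than shut.
Start: joints at [1.127, 0.286, 1.577, -0, 1.279, -0.15], TCP at [0.195, 0.646, 0.242] pointing down, gripper open.
Joint ranges: [-2.77, 2.77], [-0.9, 2.22], [0.21, 2.48], [-1.53, 4.67], [0.24, 2.81], [-2.84, 2.84]. Speed limits (rad/s): [2.79, 2.79, 3.14, 3.14, 3.14, 3.14].

INTERFACE

Orientations are given as a unit quaternion [x, y, z, w].
In Python, from plant import ctrl gives the robot as it stands.
- The arm moves only by the tool step_arm, never from a script. Its argument "motion" is a list of rows, each an object with "offset": the shift along the tool's x, y, z in m, a list of three; "twist": the turn about the tool's z in degrees. A call has 1 to 12 rows; each row is the pose to reach, as a shift and turn from the pose commanded when the call began, along the tool's axes at that moment; what a row does not reach only later rows make up. A row lasts 1/10 s, in which the tool goes at most 50 mm and 8.59 degrees, less where a joint would pass 70% of its speed; a pose out of reach is approached as far as the arm can. A call with a gripper value outside its range is refused whole. "gripper" is the finger opening in m, from 0 to 0.0854, set as the call begins (left out, the last holds). The fingers move at their own pace and stop on an object; "grip_force" is the grip in N (left out, the last holds). Time passes only in rows, so rows that repeat a pose let the fingers close. It gives the time, the measured TCP pose, the force, the opening and the grip force at its end, in the units of the state.
- ctrl.get_state(): the state, without advancing time (a new reading comes with each control period).
- ctrl.read_camera(name): name is "scene" or "side" or "wrist"; returns the picture (384x512x3 uint8, blue, green, red); there is no depth.
- ctrl.calibration(name): a dict with "fx", "fy", "cx", "cy" (pixels), "cam_to_world" (4x4, takes a point from camera to world coordinates). Camera axes: x right, y up, looking along -z (the intrinsics and any distortion apply to the point x, -y, -z); pixel columns grow to the right and rows downward; lengths in m; the calibration is good to about 2 mm. A picture is of the moment at which its call begins: read the wrist's pose just before it. calibration takes no time and is no camera call; for the wrist camera it gives the pose at the moment of the call.
- ctrl.sign_off(): hands the job in; it is judged then, once.
The state is a dict: "time": time; "qpos": joint angles; "dq": joint speeds; "joint_efforts": joint torques, N m; "eef_pos": TCP position; "tcp_rot": TCP orientation; "contact_force": force on the tool from outside, world axes, zero at the start; "wrist_torque": the same for the moment, N m; "opening": opening from 0.0 (shut) to 1.0 (fully open); "finger_force": force on a finger pad.
Only numpy, scipy, OpenCV 4.12 (cv2) and the standard library are available. Lean on these libraries where they do the work, as an engineer would, in place of code of your own. Each camera call takes 0.05 s, during which the arm holds its last target. There are 200 camera calls.

## Working session

There is one attempt and no reset: what is moved stays moved. The work goes in short steps, Python scripts to look and compute and a tool call to move; the robot and the scene stay as the last step left them, time stands still between calls to the robot, and variables do not carry over. Pictures are saved under pics/ and viewed, at most 10 in all, crops included, and the job is handed in when it is done.

Besides the shell and the picture viewer there is one more tool, called after ">>>" as name(argument=value, ...), one argument or row to a line, values as JSON. step_arm: Moves the arm, as the interface text tells. Its arguments: {"type":"object","properties":{"motion":{"type":"array"},"gripper":{"type":"number"},"grip_force":{"type":"number"}},"required":["motion"]}

```bash
mkdir -p pics; ls; python3 - <<'E'
from plant import ctrl
import cv2
s=ctrl.get_state();print(s)
for n in("scene","side"):
    c=ctrl.calibration(n);print(n,c)
    cv2.imwrite(f"pics/{n}0.png",ctrl.read_camera(n))
E
```

```text
pics
{'time': 0.0, 'qpos': array([ 1.12701924e+00,  2.87166375e-01,  1.57819614e+00,  1.20127136e-05,
        1.27859971e+00, -1.49983340e-01]), 'dq': array([ 0.00165725, -0.0006854 ,  0.00074262,  0.00249732,  0.00128626,
        0.00043908]), 'joint_efforts': array([ 4.43349909e-04, -4.05977297e+01, -2.92627126e+01, -1.75851101e-04,
        5.88121387e-03, -4.62032290e-06]), 'eef_pos': array([0.19515103, 0.64550675, 0.24093631]), 'tcp_rot': array([ 1.46370750e-01,  9.89229094e-01, -1.13127243e-03, -3.52092988e-04]), 'contact_force': array([ 0.45164019,  0.10527137, -0.8549021 ]), 'wrist_torque': array([-0.00473597, -0.01390732, -0.00975179]), 'finger_force': 0.0, 'opening': 0.9971682526517538}
scene {'fx': 396.3777927635092, 'fy': 396.3777927635092, 'cx': 255.74263483628945, 'cy': 195.32650416920464, 'cam_to_world': array([[-0.78105794, -0.39010758,  0.48761109,  1.07560106],
       [ 0.62434211, -0.50292607,  0.59771422,  0.61700092],
       [ 0.01205948,  0.77128558,  0.63637499,  0.77568156],
       [ 0.        ,  0.        ,  0.        ,  1.        ]])}
side {'fx': 383.3840991215864, 'fy': 383.3840991215864, 'cx': 260.5808695842885, 'cy': 196.19907087319615, 'cam_to_world': array([[ 0.99945503,  0.00189816, -0.03295519,  0.54856758],
       [-0.02688283,  0.62616349, -0.77922821, -0.92438233],
       [ 0.01915624,  0.77968948,  0.62587327,  0.86237608],
       [ 0.        ,  0.        ,  0.        ,  1.        ]])}
```

View pics/scene0.png

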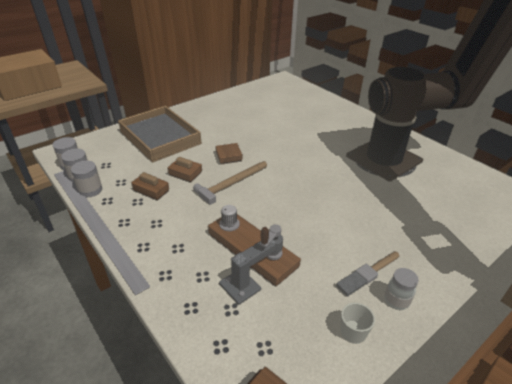

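View pics/side0.png

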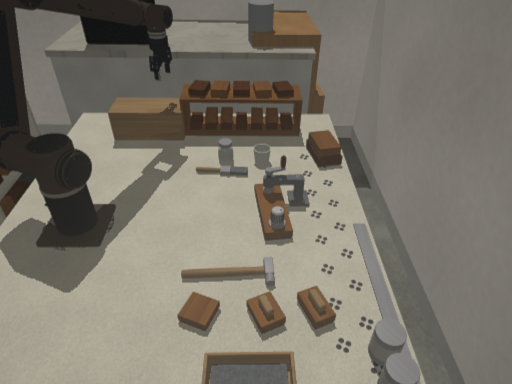

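The scene view shows the block near (255,245), the cap at (229,215) and the dark knob at (265,236). The side view shows the cap at (278,215) and the knob at (283,161). I'll enlarge both.

```bash
python3 - <<'E'
import cv2,numpy as np
a=cv2.imread("pics/scene0.png")[195:305,195:310];b=cv2.imread("pics/side0.png")[145:245,240:320]
a=cv2.resize(a,(400,int(110*400/115)),interpolation=cv2.INTER_CUBIC);b=cv2.resize(b,(400,500),interpolation=cv2.INTER_CUBIC)
o=np.zeros((500,800,3),np.uint8);o[:a.shape[0],:400]=a;o[:,400:]=b
cv2.imwrite("pics/crop0.png",o)
E
```

```text
(no output)
```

View pics/crop0.png

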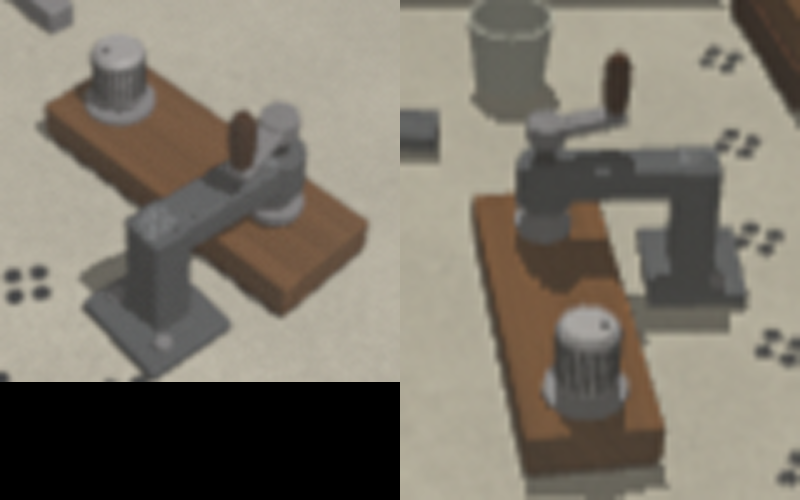

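The crop gives three pixel positions in each view:

| Point | Scene | Side |
|---|---|---|
| Knob centre | (264.9,235.2) | (283.6,161.8) |
| Hub top | (275.5,227.5) | (269.4,169.4) |
| Cap top centre | (229.2,209.4) | (278,210) |

```bash
cat > h.py <<'E'
from plant import ctrl
import cv2,numpy as np
from scipy.spatial.transform import Rotation as R
def ray(n,p,c=None):
    c=c or ctrl.calibration(n);T=c["cam_to_world"]
    d=T[:3,:3]@np.array([(p[0]-c["cx"])/c["fx"],-(p[1]-c["cy"])/c["fy"],-1]);return T[:3,3],d/np.linalg.norm(d)
def tri(obs):
    A=np.zeros((3,3));b=np.zeros(3);rs=[ray(*o) for o in obs]
    for o,d in rs:
        M=np.eye(3)-np.outer(d,d);A+=M;b+=M@o
    x=np.linalg.solve(A,b);return x,[float(np.linalg.norm((np.eye(3)-np.outer(d,d))@(x-o))) for o,d in rs]
def onz(n,p,z,c=None):
    o,d=ray(n,p,c);return o+d*(z-o[2])/d[2]
def proj(n,X,c=None):
    c=c or ctrl.calibration(n);T=c["cam_to_world"];q=T[:3,:3].T@(np.array(X)-T[:3,3])
    return c["cx"]-c["fx"]*q[0]/q[2],c["cy"]+c["fy"]*q[1]/q[2]
def rel(X):
    s=ctrl.get_state();return R.from_quat(s["tcp_rot"]).inv().apply(np.array(X)-s["eef_pos"])
E
python3 - <<'E'
from h import *
np.set_printoptions(precision=4,suppress=True)
for n,a,b in [("knob",(264.9,235.2),(283.6,161.8)),("hub",(275.5,227.5),(269.4,169.4)),("cap",(229.2,209.4),(278,210))]:
    print(n,tri([("scene",a),("side",b)]))
print(R.from_quat(ctrl.get_state()["tcp_rot"]).as_matrix())
E
```

```text
knob (array([0.6673, 0.149 , 0.1489]), [0.0012423105608591514, 0.001242310560859275])
hub (array([0.6195, 0.1311, 0.1303]), [0.0011180522167486505, 0.0011180522167487442])
cap (array([ 0.6404, -0.027 ,  0.0873]), [0.001247836206278692, 0.0012478362062787822])
[[-0.9571  0.2896 -0.0009]
 [ 0.2896  0.9571 -0.002 ]
 [ 0.0003 -0.0021 -1.    ]]
```

>>> step_arm(
  motion=[
    {"offset":[-0.045,-0.031,-0.01],"twist":0},
    {"offset":[-0.09,-0.062,-0.02],"twist":0},
    {"offset":[-0.14,-0.096,-0.03],"twist":0},
    {"offset":[-0.19,-0.13,-0.04],"twist":0},
    {"offset":[-0.24,-0.165,-0.05],"twist":0},
    {"offset":[-0.29,-0.2,-0.06],"twist":0},
    {"offset":[-0.33,-0.23,-0.06],"twist":0},
    {"offset":[-0.37,-0.257,-0.06],"twist":0},
    {"offset":[-0.41,-0.285,-0.06],"twist":0},
    {"offset":[-0.45,-0.313,-0.06],"twist":0},
    {"offset":[-0.49,-0.34,-0.06],"twist":0},
    {"offset":[-0.53,-0.368,-0.06],"twist":0},
  ],
)

```text
time: 1.3
eef_pos: [0.5659, 0.1776, 0.3017]
tcp_rot: [0.146, 0.989, -0.0, -0.0]
contact_force: [0.4, 1.1, -0.2]
opening: 1.001
finger_force: 0.0
```

>>> step_arm(
  motion=[
    {"offset":[-0.035,-0.025,0],"twist":0},
    {"offset":[-0.044,-0.029,0],"twist":0},
    {"offset":[-0.044,-0.029,0],"twist":0},
    {"offset":[-0.044,-0.029,0],"twist":0},
    {"offset":[-0.044,-0.029,0],"twist":0},
  ],
)

```text
time: 1.8
eef_pos: [0.598, 0.1404, 0.3021]
tcp_rot: [0.145, 0.989, 0.0, -0.0]
contact_force: [-0.0, -0.7, -0.1]
opening: 1.0
finger_force: 0.0
```

```bash
python3 - <<'E'
from h import *
np.set_printoptions(precision=4,suppress=True)
s=ctrl.get_state();print(s["qpos"],s["eef_pos"],s["time"],s["dq"])
c=ctrl.calibration("wrist");np.save("w1.npy",c,allow_pickle=True);print(c)
i=ctrl.read_camera("wrist");cv2.imwrite("pics/w1.png",cv2.resize(i,(768,576),interpolation=cv2.INTER_CUBIC))
for X in [(0.6673,0.149,.149),(.6195,.1311,.13),(.6404,-.027,.092)]:print(np.array(proj("wrist",X,c))*1.5)
E
```

```text
[ 0.0654  0.1142  1.6675  0.0004  1.3603 -1.2136] [0.598  0.1404 0.3021] 1.8 [ 0.0036 -0.0059 -0.0022 -0.003  -0.0026 -0.0025]
{'fx': 264.6602213032201, 'fy': 264.6602213032201, 'cx': 251.3064614263424, 'cy': 189.5984987301041, 'cam_to_world': array([[ 0.2871, -0.9119, -0.2931,  0.5222],
       [ 0.9579,  0.2732,  0.0883,  0.1629],
       [-0.0004, -0.3061,  0.952 ,  0.4336],
       [ 0.    ,  0.    ,  0.    ,  1.    ]])}
[412.8751 346.152 ]
[373.9935 289.8962]
[221.1394 342.4391]
```

View pics/w1.png

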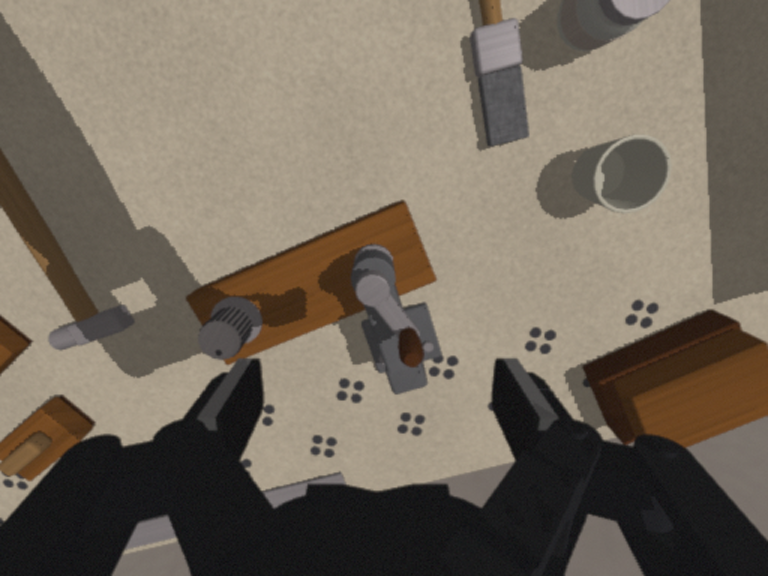

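The wrist view shows the knob at (411,347), the hub top at (374,290) and the cap top at (219,340), all within 2 px of the predicted positions. I'll refine with all three views.

```bash
python3 - <<'E'
from h import *
np.set_printoptions(precision=4,suppress=True)
c=np.load("w1.npy",allow_pickle=True).item()
P={}
for n,a,b,w in [("knob",(264.9,235.2),(283.6,161.8),(411,347)),("hub",(275.5,227.5),(269.4,169.4),(374,290)),("cap",(229.2,209.4),(278,210),(219,340))]:
    w=np.array(w)/1.5
    P[n],e=tri([("scene",a),("side",b),("wrist",w,c)]);print(n,P[n],e)
    if n!="knob": print(onz("wrist",w,.130 if n=="hub" else .092,c))
print(np.linalg.norm((P["knob"]-P["hub"])[:2]),np.linalg.norm((P["cap"]-P["hub"])[:2]))
print("rel knob",rel(P["knob"]),"rel hub",rel(P["hub"]))
E
```

```text
knob [0.6673 0.1482 0.149 ] [0.0016228901135557255, 0.00107693700543416, 0.0008652525311575384]
hub [0.6195 0.1311 0.1303] [0.0011056264493173162, 0.0011306821153174087, 3.335430536074616e-05]
[0.6196 0.1311 0.13  ]
cap [ 0.6397 -0.0286  0.0877] [0.001769208575517167, 0.001768237934942997, 0.001754034661185056]
[ 0.6375 -0.0279  0.092 ]
0.050761446966581726 0.16097824025930096
rel knob [-0.0642  0.0273  0.1532] rel hub [-0.0233 -0.0028  0.1719]
```

>>> step_arm(
  motion=[
    {"offset":[-0.032,0.014,0.03],"twist":0},
    {"offset":[-0.064,0.027,0.06],"twist":0},
    {"offset":[-0.064,0.027,0.06],"twist":0},
    {"offset":[-0.064,0.027,0.09],"twist":0},
    {"offset":[-0.064,0.027,0.12],"twist":0},
    {"offset":[-0.064,0.027,0.14],"twist":0},
    {"offset":[-0.064,0.027,0.152],"twist":0},
    {"offset":[-0.064,0.027,0.152],"twist":0},
    {"offset":[-0.064,0.027,0.152],"twist":0},
  ],
  gripper=0.06,
)

```text
time: 2.75
eef_pos: [0.6684, 0.1468, 0.1519]
tcp_rot: [0.146, 0.989, 0.0, 0.001]
contact_force: [1.1, 1.1, 0.0]
opening: 0.704
finger_force: 0.0
```

>>> step_arm(
  motion=[
    {"offset":[0,0,0],"twist":0},
    {"offset":[0,0,0],"twist":0},
    {"offset":[0,0,0],"twist":0},
    {"offset":[0,0,0],"twist":0},
    {"offset":[0,0,0],"twist":0},
    {"offset":[0,0,0],"twist":0},
  ],
  gripper=0.0,
  grip_force=40,
)

```text
time: 3.35
eef_pos: [0.6686, 0.1461, 0.1516]
tcp_rot: [0.146, 0.989, 0.0, 0.001]
contact_force: [-1.1, -1.1, 6.2]
opening: 0.207
finger_force: 39.3
```

```bash
python3 - <<'E'
from h import *
np.set_printoptions(precision=4,suppress=True)
s=ctrl.get_state();print(s)
i=ctrl.read_camera("wrist");cv2.imwrite("pics/w2.png",cv2.resize(i,(768,576),interpolation=cv2.INTER_CUBIC)[200:])
E
```

```text
{'time': 3.35, 'qpos': array([ 0.0673,  0.3854,  1.6224, -0.0002,  1.1321, -1.2096]), 'dq': array([ 0.0004,  0.0011, -0.0013,  0.0013,  0.0023,  0.0006]), 'joint_efforts': array([  0.2306, -38.9234, -25.3585,   0.1307,  -0.3391,   0.0021]), 'eef_pos': array([0.6686, 0.1461, 0.1516]), 'tcp_rot': array([0.1464, 0.9892, 0.0001, 0.0008]), 'contact_force': array([-1.1358, -1.0519,  6.1874]), 'wrist_torque': array([-0.0969,  0.2332, -0.0236]), 'finger_force': 39.34177607152378, 'opening': 0.20700721378778117}
```

View pics/w2.png

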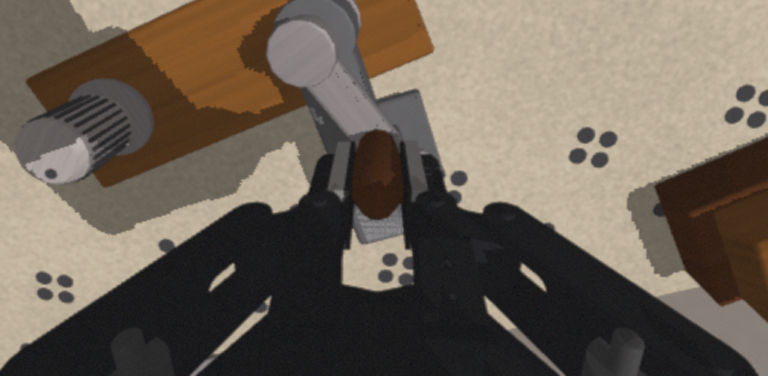

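The pads hold the knob at about 18 mm opening, and the view confirms it. Next I'll compute the circle rows.

```bash
cat > circ.py <<'E'
from h import *
import sys
C=np.array([.6195,.1311]);st,n=float(sys.argv[1]),int(sys.argv[2])
s=ctrl.get_state();Rm=R.from_quat(s["tcp_rot"]);d=s["eef_pos"][:2]-C;a=np.arctan2(d[1],d[0]);r0=np.hypot(*d);print(np.degrees(a),r0)
for k in range(1,n+1):
    b=a-np.radians(st*k)
    o=Rm.inv().apply([.05*np.cos(b)-d[0],.05*np.sin(b)-d[1],0]);print("[%.4f, %.4f, %.4f]"%(o[0],o[1],.01*st*k/360))
E
python3 circ.py 20 12
```

```text
16.993803069535517 0.05132517295026358
[-0.0059, -0.0166, 0.0006]
[-0.0071, -0.0339, 0.0011]
[-0.0022, -0.0506, 0.0017]
[0.0080, -0.0646, 0.0022]
[0.0224, -0.0743, 0.0028]
[0.0393, -0.0785, 0.0033]
[0.0566, -0.0766, 0.0039]
[0.0721, -0.0689, 0.0044]
[0.0842, -0.0564, 0.0050]
[0.0912, -0.0405, 0.0056]
[0.0923, -0.0232, 0.0061]
[0.0875, -0.0065, 0.0067]
```

>>> step_arm(
  motion=[
    {"offset":[-0.006,-0.0165,0.0006],"twist":0},
    {"offset":[-0.007,-0.034,0.0011],"twist":0},
    {"offset":[-0.002,-0.0505,0.0017],"twist":0},
    {"offset":[0.008,-0.0645,0.0022],"twist":0},
    {"offset":[0.0225,-0.0745,0.0028],"twist":0},
    {"offset":[0.0395,-0.0785,0.0033],"twist":0},
  ],
)

```text
time: 4.0
eef_pos: [0.6093, 0.0806, 0.1481]
tcp_rot: [0.147, 0.989, -0.0, 0.003]
contact_force: [3.2, 0.8, 2.6]
opening: 0.208
finger_force: 39.6
```

```bash
python3 circ.py 20 12; python3 -c "
from h import *
print(ctrl.get_state()['contact_force'])"
```

```text
-101.40837506572072 0.05154980430952672
[0.0175, 0.0029, 0.0006]
[0.0333, 0.0101, 0.0011]
[0.0456, 0.0223, 0.0017]
[0.0531, 0.0379, 0.0022]
[0.0548, 0.0552, 0.0028]
[0.0504, 0.0720, 0.0033]
[0.0406, 0.0864, 0.0039]
[0.0265, 0.0964, 0.0044]
[0.0097, 0.1011, 0.0050]
[-0.0076, 0.0997, 0.0056]
[-0.0234, 0.0925, 0.0061]
[-0.0358, 0.0804, 0.0067]
[3.23793363 0.78813801 2.64496284]
```

>>> step_arm(
  motion=[
    {"offset":[0.0175,0.003,0.0006],"twist":0},
    {"offset":[0.0335,0.01,0.0011],"twist":0},
    {"offset":[0.0455,0.0225,0.0017],"twist":0},
    {"offset":[0.053,0.038,0.0022],"twist":0},
    {"offset":[0.055,0.055,0.0028],"twist":0},
    {"offset":[0.0505,0.072,0.0033],"twist":0},
    {"offset":[0.0405,0.0865,0.0039],"twist":0},
    {"offset":[0.0265,0.0965,0.0044],"twist":0},
    {"offset":[0.0095,0.101,0.005],"twist":0},
    {"offset":[-0.0075,0.0995,0.0056],"twist":0},
    {"offset":[-0.0235,0.0925,0.0061],"twist":0},
    {"offset":[-0.036,0.0805,0.0067],"twist":0},
  ],
)

```text
time: 5.2
eef_pos: [0.6626, 0.1573, 0.1419]
tcp_rot: [0.148, 0.989, 0.008, -0.006]
contact_force: [-21.9, 40.8, 21.5]
opening: 0.207
finger_force: 42.8
```

```bash
python3 circ.py 20 9
```

```text
31.2772344023746 0.05047917191600126
[-0.0104, -0.0140, 0.0006]
[-0.0159, -0.0305, 0.0011]
[-0.0154, -0.0478, 0.0017]
[-0.0090, -0.0639, 0.0022]
[0.0026, -0.0769, 0.0028]
[0.0178, -0.0852, 0.0033]
[0.0350, -0.0877, 0.0039]
[0.0520, -0.0842, 0.0044]
[0.0668, -0.0751, 0.0050]
```

It met about 46 N of tangential resistance after about 346° of turn. That may be the stop, so I'll check the foot in the side view.

```bash
python3 - <<'E'
from h import *
s=ctrl.get_state();print(s["contact_force"],s["eef_pos"])
b=ctrl.read_camera("side");cv2.imwrite("pics/side1_full.png",b);o=cv2.imread("pics/side0.png")
f=lambda i:cv2.resize(i[160:220,245:315],(400,343),interpolation=cv2.INTER_CUBIC)
a=ctrl.read_camera("scene");p=cv2.imread("pics/scene0.png");g=lambda i:cv2.resize(i[210:270,230:300],(400,343),interpolation=cv2.INTER_CUBIC)[:257]
cv2.imwrite("pics/side1.png",np.vstack([np.hstack([f(o),f(b)]),np.hstack([g(p),g(a)])]))
E
```

```text
[-21.89282923  40.83113607  21.45845242] [0.66264279 0.15730775 0.14185061]
```

View pics/side1.png

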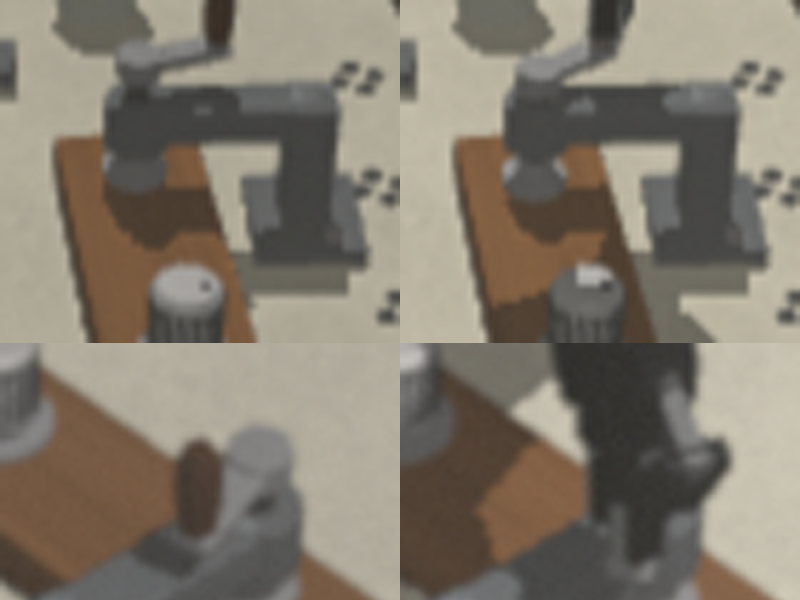

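```bash
python3 - <<'E'
from h import *
for z in(.048,.044,.040,.036,.034): print(z,proj("side",(.6195,.1111,z)))
print(ctrl.get_state()["qpos"])
E
python3 circ.py 3 5
```

```text
0.048 (np.float64(268.5620449729957), np.float64(192.25875373558577))
0.044 (np.float64(268.524692871222), np.float64(193.1710692083628))
0.04 (np.float64(268.48748203309196), np.float64(194.0799343529998))
0.036 (np.float64(268.45041165874085), np.float64(194.98536870598747))
0.034 (np.float64(268.43192889717426), np.float64(195.43680540047404))
[ 0.07906367  0.39134372  1.63337542  0.02105794  1.12520881 -1.20438831]
32.49179744722058 0.05047376499709002
[-0.0016, -0.0021, 0.0001]
[-0.0035, -0.0040, 0.0002]
[-0.0052, -0.0059, 0.0003]
[-0.0069, -0.0079, 0.0003]
[-0.0084, -0.0101, 0.0004]
```

The foot started near 42 mm and is now on the block at about 36 mm, so this is the firm stop and the crank must have started part-way down. I'll relax the push and then let go.

>>> step_arm(
  motion=[
    {"offset":[0.003,0.004,0],"twist":0},
    {"offset":[0.006,0.008,0],"twist":0},
    {"offset":[0.006,0.008,0],"twist":0},
  ],
)

```text
time: 5.6
eef_pos: [0.6608, 0.1605, 0.1421]
tcp_rot: [0.145, 0.989, -0.0, -0.001]
contact_force: [-4.4, -1.0, 10.1]
opening: 0.207
finger_force: 41.3
```

>>> step_arm(
  motion=[
    {"offset":[0,0,0],"twist":0},
    {"offset":[0,0,0],"twist":0},
    {"offset":[0,0,0],"twist":0},
    {"offset":[0,0,-0.02],"twist":0},
    {"offset":[0,0,-0.05],"twist":0},
    {"offset":[0,0,-0.09],"twist":0},
    {"offset":[0,0,-0.12],"twist":0},
    {"offset":[0,0,-0.12],"twist":0},
    {"offset":[0,0,-0.12],"twist":0},
  ],
  gripper=0.06,
)

```text
time: 6.5
eef_pos: [0.6618, 0.1587, 0.2601]
tcp_rot: [0.146, 0.989, 0.0, 0.0]
contact_force: [1.3, -0.6, -0.7]
opening: 0.704
finger_force: 0.0
```

```bash
python3 - <<'E'
from h import *
np.set_printoptions(precision=4,suppress=True)
s=ctrl.get_state();print(s["time"],s["contact_force"],s["eef_pos"])
c=ctrl.calibration("wrist");np.save("w3.npy",c,allow_pickle=True)
i=ctrl.read_camera("wrist");cv2.imwrite("pics/w3.png",cv2.resize(i,(768,576),interpolation=cv2.INTER_CUBIC))
k=proj("wrist",(.6605,.1600,.1395),c);print(np.array(k)*1.5, np.array(proj("wrist",(.639,-.029,.092),c))*1.5)
E
```

```text
6.5 [ 1.2627 -0.6338 -0.7116] [0.6618 0.1587 0.2601]
[378.7166 279.0014] [145.8294 302.0864]
```

View pics/w3.png

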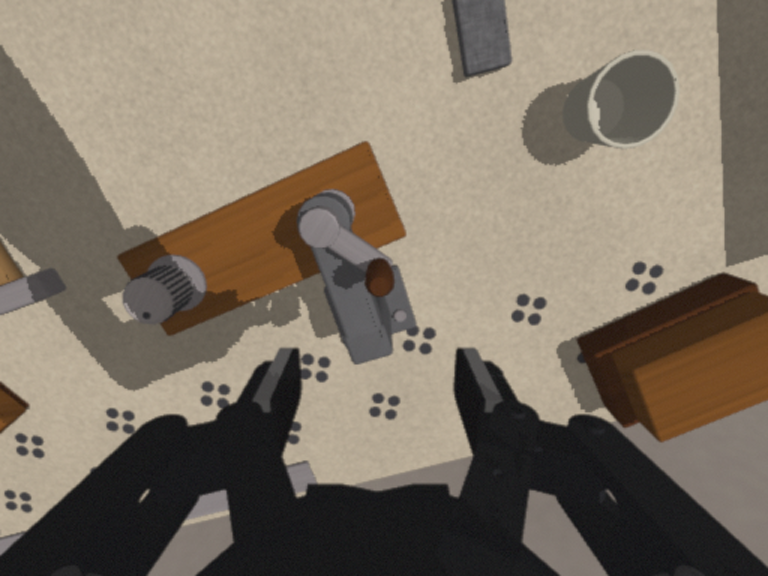

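The knob is still at (379,278) where I left it. The cap top centre is at (148,300), with its dot at (147,315).

```bash
python3 - <<'E'
from h import *
np.set_printoptions(precision=4,suppress=True)
c=np.load("w3.npy",allow_pickle=True).item();c1=np.load("w1.npy",allow_pickle=True).item()
w=np.array((148,300))/1.5
print([onz("wrist",w,z,c) for z in(.0915,.094)],tri([("scene",(229.2,209.4)),("side",(278,210)),("wrist",w,c),("wrist",np.array((219,340))/1.5,c1)]))
print(rel([.6385,-.029,.064]),ctrl.get_state()["qpos"])
for p in [(.6385,-.029,.092),(.6385,-.029,.0)]: print(np.array(proj("wrist",p,c))*1.5)
E
```

```text
[array([ 0.638 , -0.0269,  0.0915]), array([ 0.6375, -0.0251,  0.094 ])] (array([ 0.6394, -0.0289,  0.0878]), [0.0018802626142369603, 0.0020648254018770166, 0.0009054918752267447, 0.0013754300733532295])
[-0.0333 -0.1859  0.1944] [ 0.0865  0.287   1.5465  0.0002  1.3109 -1.1905]
[145.5433 301.528 ]
[195.3703 270.2889]
```

>>> step_arm(
  motion=[
    {"offset":[-0.008,-0.045,0],"twist":-8},
    {"offset":[-0.017,-0.09,0],"twist":-16},
    {"offset":[-0.025,-0.135,0.02],"twist":-24},
    {"offset":[-0.033,-0.185,0.04],"twist":-30},
    {"offset":[-0.033,-0.185,0.08],"twist":-30},
    {"offset":[-0.033,-0.185,0.11],"twist":-30},
    {"offset":[-0.033,-0.185,0.12],"twist":-30},
    {"offset":[-0.033,-0.185,0.12],"twist":-30},
    {"offset":[-0.033,-0.185,0.12],"twist":-30},
  ],
  gripper=0.08,
)

```text
time: 7.45
eef_pos: [0.6403, -0.0277, 0.1407]
tcp_rot: [-0.115, 0.993, -0.0, 0.0]
contact_force: [-0.7, 0.7, 0.5]
opening: 0.939
finger_force: 0.0
```

```bash
python3 - <<'E'
from h import *
np.set_printoptions(precision=4,suppress=True)
s=ctrl.get_state();print(s["time"],s["qpos"],s["eef_pos"])
c=ctrl.calibration("wrist");np.save("w4.npy",c,allow_pickle=True)
i=ctrl.read_camera("wrist");cv2.imwrite("pics/w4.png",cv2.resize(i,(768,576),interpolation=cv2.INTER_CUBIC))
print(np.array(proj("wrist",(.638,-.028,.092),c))*1.5,rel([.638,-.028,.064]))
E
```

```text
7.45 [-0.2014  0.3092  1.7428  0.      1.0889 -2.0026] [ 0.6403 -0.0277  0.1407]
[377.6092 320.7668] [0.0031 0.0006 0.0779]
```

View pics/w4.png

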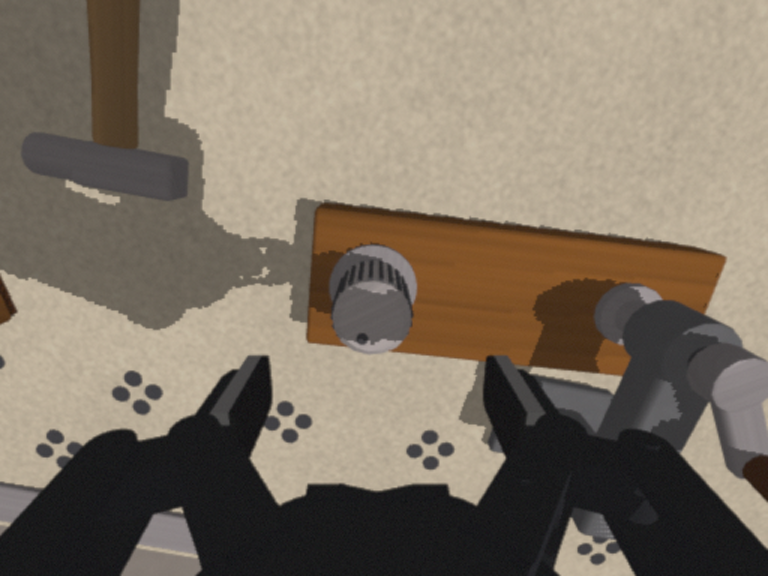

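The cap top centre is at (371,321), about 7 px left of prediction, and the dot is at (362,339).

```bash
python3 - <<'E'
from h import *
c=np.load("w4.npy",allow_pickle=True).item()
p=onz("wrist",np.array((371.5,320))/1.5,.0925,c);print(p,rel([p[0],p[1],.064]))
E
```

```text
[ 0.63808229 -0.03105501  0.0925    ] [ 0.00373254 -0.00243194  0.07786676]
```

>>> step_arm(
  motion=[
    {"offset":[0.003,-0.0025,0.03],"twist":0},
    {"offset":[0.003,-0.0025,0.055],"twist":0},
    {"offset":[0.003,-0.0025,0.076],"twist":0},
    {"offset":[0.003,-0.0025,0.076],"twist":0},
    {"offset":[0.003,-0.0025,0.076],"twist":0},
  ],
)

```text
time: 8.0
eef_pos: [0.6386, -0.0311, 0.0659]
tcp_rot: [-0.115, 0.993, -0.0, 0.001]
contact_force: [-0.0, 0.1, 0.7]
opening: 0.94
finger_force: 0.0
```

>>> step_arm(
  motion=[
    {"offset":[0,0,0],"twist":0},
    {"offset":[0,0,0],"twist":0},
    {"offset":[0,0,0],"twist":0},
    {"offset":[0,0,0],"twist":0},
    {"offset":[0,0,0],"twist":0},
  ],
  gripper=0.02,
  grip_force=40,
)

```text
time: 8.5
eef_pos: [0.6384, -0.0312, 0.066]
tcp_rot: [-0.115, 0.993, -0.0, 0.001]
contact_force: [-1.6, 0.2, 6.4]
opening: 0.456
finger_force: 40.0
```

>>> step_arm(
  motion=[
    {"offset":[0,0,0.0003],"twist":8},
    {"offset":[0,0,0.0005],"twist":16},
    {"offset":[0,0,0.0008],"twist":24},
    {"offset":[0,0,0.0011],"twist":32},
    {"offset":[0,0,0.0013],"twist":40},
    {"offset":[0,0,0.0016],"twist":48},
    {"offset":[0,0,0.0019],"twist":56},
    {"offset":[0,0,0.0021],"twist":64},
    {"offset":[0,0,0.0024],"twist":72},
    {"offset":[0,0,0.0027],"twist":80},
    {"offset":[0,0,0.0029],"twist":88},
    {"offset":[0,0,0.0032],"twist":96},
  ],
)

```text
time: 9.7
eef_pos: [0.6395, -0.0297, 0.0628]
tcp_rot: [0.664, 0.748, 0.003, 0.001]
contact_force: [2.0, 5.6, 3.7]
opening: 0.458
finger_force: 40.0
```

```bash
python3 - <<'E'
from h import *
s=ctrl.get_state();print(s["time"],s["qpos"],s["wrist_torque"],s["contact_force"])
E
```

```text
9.7 [-0.20588734  0.4050851   1.77901861  0.00414988  0.95254708 -0.32714209] [ 0.80872732 -0.39221903  0.09008331] [2.03589161 5.57788559 3.71143994]
```

>>> step_arm(
  motion=[
    {"offset":[0,0,0.0003],"twist":8},
    {"offset":[0,0,0.0005],"twist":16},
    {"offset":[0,0,0.0008],"twist":24},
    {"offset":[0,0,0.0011],"twist":32},
  ],
)

```text
time: 10.1
eef_pos: [0.6402, -0.0298, 0.0617]
tcp_rot: [0.844, 0.536, 0.004, 0.001]
contact_force: [4.5, 6.0, 2.0]
opening: 0.46
finger_force: 39.9
```

```bash
python3 - <<'E'
from h import *
s=ctrl.get_state();print(s["time"],s["qpos"],s["wrist_torque"],s["contact_force"])
E
```

```text
10.1 [-0.20586563  0.40696069  1.77873779  0.00429074  0.94892494  0.23135105] [ 0.78200845 -0.67229878  0.10354199] [4.46507377 5.99056482 2.00926364]
```

>>> step_arm(
  motion=[
    {"offset":[0,0,0.0003],"twist":8},
    {"offset":[0,0,0.0005],"twist":16},
    {"offset":[0,0,0.0008],"twist":24},
    {"offset":[0,0,0.0011],"twist":32},
  ],
)

```text
time: 10.5
eef_pos: [0.6408, -0.0302, 0.0607]
tcp_rot: [0.959, 0.283, 0.005, 0.001]
contact_force: [5.9, 3.2, 1.7]
opening: 0.458
finger_force: 40.5
```

```bash
cat > t.py <<'E'
from h import *
s=ctrl.get_state();print(s["time"],s["qpos"][[0,5]],s["wrist_torque"],s["contact_force"],s["eef_pos"])
E
python3 t.py
```

```text
10.5 [-0.20618639  0.78939534] [ 0.71317898 -0.79593172  0.7053176 ] [5.89093486 3.21767895 1.72686657] [ 0.64076646 -0.03024854  0.06071966]
```

>>> step_arm(
  motion=[
    {"offset":[0,0,0.0003],"twist":8},
    {"offset":[0,0,0.0005],"twist":16},
  ],
)

```text
time: 10.7
eef_pos: [0.6383, -0.0314, 0.0604]
tcp_rot: [0.989, 0.15, 0.0, 0.001]
contact_force: [-2.3, 0.8, 7.9]
opening: 0.457
finger_force: 39.4
```

```bash
python3 t.py
```

```text
10.7 [-0.20692348  1.06494905] [0.29822625 0.33903037 1.17572046] [-2.31116499  0.84392048  7.90519169] [ 0.63831322 -0.03137969  0.06037226]
```

>>> step_arm(
  motion=[
    {"offset":[0,0,0],"twist":0},
    {"offset":[0,0,0],"twist":0},
    {"offset":[0,0,0],"twist":0},
  ],
)

```text
time: 11.0
eef_pos: [0.6382, -0.0314, 0.0604]
tcp_rot: [0.988, 0.152, 0.0, 0.001]
contact_force: [-1.9, 0.8, 7.7]
opening: 0.455
finger_force: 39.9
```

```bash
python3 t.py; python3 - <<'E'
from h import *
c=ctrl.calibration("wrist");np.save("w5.npy",c,allow_pickle=True)
i=ctrl.read_camera("wrist");cv2.imwrite("pics/w5_full.png",i)
X=(.6384,-.0305,.087);p=np.array(proj("wrist",X,c));print(p)
x,y=(p-[40,30]).astype(int);print(x,y)
s=ctrl.read_camera("side");cv2.imwrite("pics/s5_full.png",s);q=np.array(proj("side",X));u,v=(q-[20,15]).astype(int);print(q,u,v)
s0=cv2.imread("pics/side0.png")
W=cv2.resize(i[y:y+60,x:x+80],(480,360),interpolation=cv2.INTER_CUBIC)
f=lambda m:cv2.resize(m[v:v+30,u:u+40],(240,180),interpolation=cv2.INTER_CUBIC)
cv2.imwrite("pics/c5.png",np.hstack([W,np.vstack([f(s0),f(s)])]))
E
```

```text
11.0 [-0.20713007  1.06008701] [0.15107379 0.39226207 0.89543022] [-1.87779509  0.78763758  7.72126683] [ 0.63821357 -0.03139862  0.06036598]
[249.55570595 278.96253807]
209 248
[277.05159709 210.65237614] 257 195
```

View pics/c5.png

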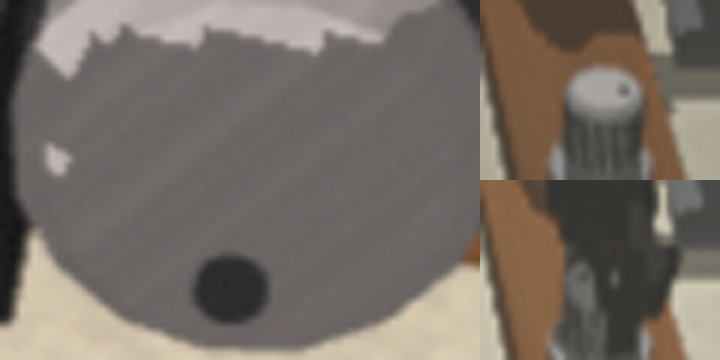

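The wrist crop shows the dot at full-picture pixel (247.5,296.2), with the cap filling the space between the pads.

```bash
python3 - <<'E'
from h import *
c4=np.load("w4.npy",allow_pickle=True).item();c5=np.load("w5.npy",allow_pickle=True).item()
def ang(p,z,c,ctr):
    d=onz("wrist",p,z,c)-ctr;return np.degrees(np.arctan2(d[1],d[0])),np.hypot(d[0],d[1])
ctr=np.array([.6382,-.0311,0]);c0=onz("wrist",np.array((371.5,320))/1.5,.0935,c4)
a0=ang(np.array((362,339))/1.5,.0935,c4,c0);a1=ang((247.5,296.2),.087,c5,ctr)
print(a0,a1,(a0[0]-a1[0])%360)
print(onz("wrist",(209+250/6,248+300/6),.087,c5))
E
```

```text
(np.float64(-11.760926783988277), np.float64(0.011227472048808324)) (np.float64(-171.71086829228426), np.float64(0.009480285039277942)) 159.94994150829598
[ 0.62827607 -0.03422618  0.087     ]
```

>>> step_arm(
  motion=[
    {"offset":[0,0,-0.0003],"twist":-8},
    {"offset":[0,0,-0.0005],"twist":-16},
    {"offset":[0,0,-0.0008],"twist":-24},
    {"offset":[0,0,-0.0011],"twist":-32},
    {"offset":[0,0,-0.0013],"twist":-40},
    {"offset":[0,0,-0.0016],"twist":-48},
    {"offset":[0,0,-0.0019],"twist":-56},
    {"offset":[0,0,-0.0021],"twist":-64},
    {"offset":[0,0,-0.0024],"twist":-72},
    {"offset":[0,0,-0.0027],"twist":-80},
    {"offset":[0,0,-0.0029],"twist":-88},
    {"offset":[0,0,-0.0032],"twist":-96},
  ],
)

```text
time: 12.3
eef_pos: [0.6401, -0.0323, 0.0636]
tcp_rot: [0.549, 0.836, 0.001, 0.004]
contact_force: [3.8, -0.6, 1.9]
opening: 0.454
finger_force: 39.8
```

>>> step_arm(
  motion=[
    {"offset":[0,0,0],"twist":0},
    {"offset":[0,0,0],"twist":0},
    {"offset":[0,0,0],"twist":0},
  ],
)

```text
time: 12.6
eef_pos: [0.6401, -0.0323, 0.0636]
tcp_rot: [0.552, 0.834, 0.001, 0.004]
contact_force: [4.8, -2.8, 4.6]
opening: 0.455
finger_force: 39.9
```

```bash
python3 t.py; python3 - <<'E'
from h import *
c=ctrl.calibration("wrist");np.save("w6.npy",c,allow_pickle=True)
i=ctrl.read_camera("wrist");cv2.imwrite("pics/w6_full.png",i)
X=(.6382,-.0311,.09);p=np.array(proj("wrist",X,c));print(p)
x,y=(p-[40,30]).astype(int);print(x,y)
W=cv2.resize(i[y:y+60,x:x+80],(480,360),interpolation=cv2.INTER_CUBIC)
s=ctrl.read_camera("side")[150:240,240:320];s=cv2.resize(s,(320,360),interpolation=cv2.INTER_CUBIC)
cv2.imwrite("pics/c6.png",np.hstack([W,s]))
E
```

```text
12.6 [-0.20816086 -0.60886265] [-0.40269059 -0.68597017  0.04151834] [ 4.79004758 -2.76121453  4.60335988] [ 0.6400933  -0.03225414  0.06355104]
[249.84472284 277.50780827]
209 247
```

View pics/c6.png

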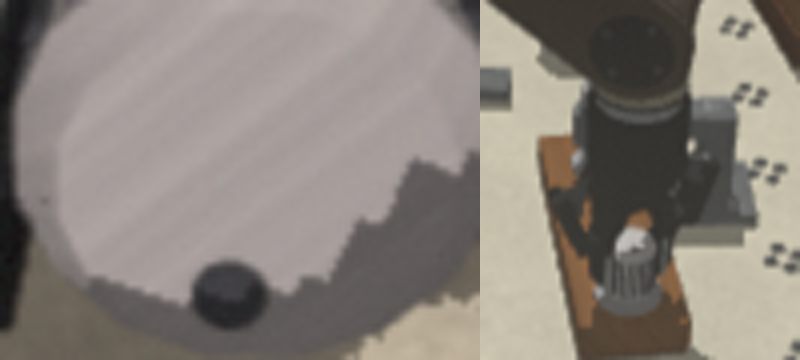

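Relative to the gripper, the dot is where it was at the stop ((231,293) against (231,289) in the crop), so the cap followed the 95.6° back-off, about 1.67 rad. That is inside the allowed window, so I'll hand in.

```bash
python3 -c "
from plant import ctrl
print(ctrl.sign_off())"
```

```text
the job is handed in; nothing more can be done
None
```

I turned the crank clockwise to its firm stop and screwed the cap down to its stop, then backed it off about 1.67 rad. I handed in with the gripper still holding the cap at about 40 N; the foot's force on the block couldn't be read directly, and the hand-in returned no verdict.

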